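Tighten a food-guard foot with the click wrench

TASK

Two steel feet for the glass food guard stand on the worktop, each with a tool already seated on its bolt. On the foot that carries the click wrench (the one with the thick black grip and a knuckle in its neck), tighten the bolt clockwise, seen from above, by swinging the wrench until the bolt is tight and the handle trips, folding clearly at its knuckle by about 15 degrees; stop there, well short of the end of the fold at 30 degrees, and let go. Leave the plain ring spanner on the other foot as it is.

Things in the scene. Friction and masses are not known exactly. Their poses are not given: they have to be found in the camera images.
- click_foot: Fixed steel foot under the click wrench, left or right: plate 94 x 90 x 10 mm with a pane channel 44 mm high on its +x side. Origin on the worktop under the vertical bolt axis, z up. The wrench lies level, centre line 48 mm above the worktop, roughly along the foot's -x; ring on the bolt 34 mm wide, top at 64 mm. Its black ribbed grip is 24 mm wide, 20 mm thick, 95 to 202 mm from the bolt axis.
- click_head (a joint): Turn of bolt and wrench head, rad, clockwise from above positive. At value v the head points 0.70 - v rad from the foot's -x toward its -y. Starts at 0.30 to 0.55; tight at a firm stop at 0.90. Takes about 0.3 N m (2 N at the middle of the grip, 150 mm from the bolt) and stays where it is left.
- click_handle (a joint): Fold of the handle about the knuckle, a vertical pivot 50 mm from the bolt axis, 26 mm across; rad, 0 straight, clockwise from above positive. Straight up to about 0.9 N m (9 N at mid grip), so it folds only once the bolt is tight; then yields at that same load without a snap, stays where it is left, end stop at 0.52.
- ring_spanner (a joint): Turn of the plain one-piece flat steel ring spanner on the other, like foot; rad, clockwise positive, 0 at the start. It reaches 146 mm from its bolt, 15 mm wide, 48 mm above the worktop, a small ring at its free end, no grip and no knuckle; swings at about 0.3 N m. To be left alone.
There are look-alikes about, which are no part of the job. What is shaped like the part that bears ring_spanner but blue is not meant.

How it is judged:
On the way, in this order (a step that is already met when the one before it is completed fails the run):
1. the bolt is turned tight (value of joint click_head above 0.85 rad).
2. the handle trips at its knuckle while the bolt is tight (value of joint click_head above 0.85 rad and value of joint click_handle above 0.12 rad), for 0.1 s.
At the end, for the whole second after the job is handed in: The click wrench's bolt is tight (at least 0.85 of 0.90 rad), its handle is folded at the knuckle by 0.12 to 0.45 rad (7 to 26 degrees) and at rest, and the plain ring spanner is within 0.15 rad (9 degrees) of where it was (all of step 2 and value of joint click_handle below 0.45 rad and velocity of joint click_handle between -0.05 and 0.05 rad/s and value of joint ring_spanner between -0.15 and 0.15 rad); the robot touches nothing.
It fails at once if the handle is driven on to the end of its fold (over 0.45 rad, 26 degrees) (value of joint click_handle above 0.45 rad).
It fails at once if the plain ring spanner is turned more than 0.15 rad (9 degrees) (not (value of joint ring_spanner between -0.15 and 0.15 rad)).
It also fails if it takes over 35 s, if anything falls off the work surface, if the arm or the gripper's body presses on something with over 40 N, if the wrist force passes 120 N, or if a joint passes its speed limit or range.

ROBOT

A 6-joint arm with a two-finger parallel gripper is mounted at the origin on a cart in front of the work surface, level with it; the furniture and walls round the work are solid. World frame = base frame: x ahead of the robot, y to its left, z up, the work surface at z = 0. Lengths are in m, angles in rad, forces in N, time in s.
With the tool pointing down it reaches from about 0.3 to 0.825 m from the base axis. Payload 5.4 kg.
Tool frame: the origin (TCP) lies between the finger pads; the fingertips stand 14 mm ahead of it and the grasp point (between the pads) lies 5 mm behind it (manip.tip_extent is the distance from the TCP to the fingertips, in m); x points along the fingers, y is the direction in which the jaws open and shut, and the axes are right-handed (so a half turn about x gives the same grasp; the last joint's range is limited). The gripper opens to 92 mm and grips with 3 to 60 N. Pads are 20 mm wide; open, the fingers measure 128 mm over their backs; the gripper's body (75 mm by 189 mm) begins 69 mm behind the grasp point.
Start: joints at [0.899, 0.158, 1.597, -0, 1.386, -0.21], TCP at [0.256, 0.515, 0.229] pointing down, gripper open.
Joint ranges: [-2.91, 2.91], [-0.94, 2.29], [0.18, 2.7], [-1.29, 4.43], [0.17, 2.64], [-3, 3]. Speed limits (rad/s): [2.57, 2.57, 3.14, 3.14, 3.14, 3.14].

INTERFACE

Orientations are given as a unit quaternion [w, x, y, z].
In Python, from workcell import manip gives the robot as it stands. The module is installed in compiled form; this text tells all that it offers.
- The arm moves only by the tool arm_command, never from a script. Its argument "steps" is a list of rows, each an object of numbers: "hand": the opening, from 0 (shut) to 1 (fully open); "dx", "dy", "dz": the shift along the tool's x, y, z in mm; "rx", "ry", "rz": the turn, a rotation vector about the tool's x, y, z in rad. A call has 1 to 12 rows; each row shifts and turns the pose as measured when the row begins, along the tool's axes as they then stand; what a row does not reach is not made up. A row lasts 1/10 s, in which the tool goes at most 50 mm and 8.59 degrees, less where a joint would pass 70% of its speed; a pose out of reach is approached as far as the arm can. A call is refused whole if a number of a shift passes 50 or a number of a turn 0.15, either way. A call with a gripper value outside its range is refused whole. The fingers move at their own pace and stop on an object; "force" is the grip in N (left out, the last holds). Time passes only in rows, so rows that do not move let the fingers close. It gives the time, the measured TCP pose, the force and the opening at its end, in the units of the state.
- manip.sense(): the state, without advancing time (a new reading comes with each control period).
- manip.get_image(name): name is "scene" or "top" or "wrist"; returns a dict with "frame" (420x560x3 uint8, red, green, blue), "K" (3x3 intrinsics, pixels), "dist" ([k1, k2, p1, p2, k3] as OpenCV has them; the pictures are not rectified), "R" (3x3) and "t" (3): a world point X has camera coordinates R X + t. Camera axes: x right, y down, z forward; pixel columns grow to the right and rows downward; lengths in m; the calibration is good to about 2 mm. A picture is of the moment at which its call begins. There is no depth.
- manip.job_done(): hands the job in, once; it reports no verdict.
The state is a dict: "time": time; "q": joint angles; "qd": joint speeds; "joint_torque": joint torques, N m; "eef_pos": TCP position; "eef_rot": TCP orientation; "force": force on the tool from outside, world axes, zero at the start; "moment": the same for the moment, N m; "opening": opening from 0.0 (shut) to 1.0 (fully open).
Only numpy, scipy, OpenCV 4.12 (cv2) and the standard library are available. Lean on these libraries where they do the work, as an engineer would, in place of code of your own. Each camera call takes 0.05 s, during which the arm holds its last target. There are 200 camera calls.

## Working session

There is one attempt and no reset: what is moved stays moved. The work goes in short steps, Python scripts to look and compute and a tool call to move; the robot and the scene stay as the last step left them, time stands still between calls to the robot, and variables do not carry over. Pictures are saved under pics/ and viewed, about 8 in all and at most 12, crops included, and the job is handed in when it is done.

Besides the shell and the picture viewer there is one more tool, called after "Request:" by a JSON object that holds its "op" and its "data". arm_command: Moves the arm, as the interface text tells. Its arguments: {"type":"object","properties":{"steps":{"type":"array"},"force":{"type":"number"}},"required":["steps"]}

```bash
mkdir -p pics
cat > h.py <<'E'
import numpy as np, cv2
from workcell import manip
def snap(name,fn):
    d=manip.get_image(name); cv2.imwrite('pics/'+fn+'.png',cv2.cvtColor(d['frame'],cv2.COLOR_RGB2BGR))
    np.savez('pics/'+fn+'.npz',**{k:np.array(d[k]) for k in('K','dist','R','t')}); return d
def px2w(fn,pts,z):
    d=np.load('pics/'+fn+'.npz'); out=[]
    u=cv2.undistortPoints(np.array(pts,float).reshape(-1,1,2),d['K'],d['dist']).reshape(-1,2)
    c=-d['R'].T@d['t']
    for a in u:
        r=d['R'].T@np.array([*a,1]); out.append(c+r*(z-c[2])/r[2])
    return np.array(out)
def w2px(fn,P):
    d=np.load('pics/'+fn+'.npz')
    return cv2.projectPoints(np.array(P,float).reshape(-1,1,3),cv2.Rodrigues(d['R'])[0],d['t'],d['K'],d['dist'])[0].reshape(-1,2)
E
python3 -c "
from h import *
a=snap('top','top0')['frame'];snap('scene','sc0');print({k:np.round(v,3) for k,v in manip.sense().items()})"
```

```text
{'time': np.float64(0.1), 'q': array([ 0.899,  0.159,  1.598, -0.   ,  1.386, -0.21 ]), 'qd': array([ 0.001, -0.002, -0.002, -0.   ,  0.001, -0.002]), 'joint_torque': array([-0.0000e+00, -3.8650e+01, -3.2296e+01,  7.0000e-02,  3.4000e-02,
       -0.0000e+00]), 'eef_pos': array([0.256, 0.514, 0.228]), 'eef_rot': array([ 0.688,  0.161,  0.689, -0.162]), 'force': array([ 0.04 , -0.083, -0.232]), 'moment': array([ 0.043,  0.032, -0.025]), 'opening': np.float64(0.999)}
```

View pics/top0.png

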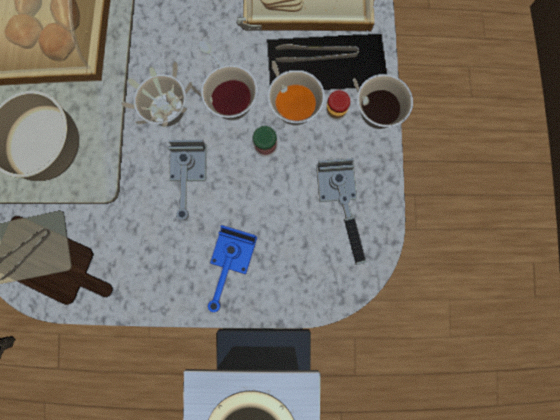

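View pics/sc0.png

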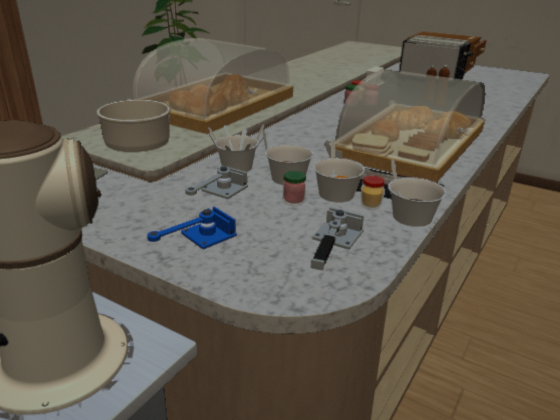

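The top view shows the click wrench on the right foot (bolt about 339,179, grip from 349,221 to 360,261). The grey ring spanner is on the left foot (bolt about 184,158) and the blue decoy is at about (230,250). The scene view agrees.

```bash
python3 -c "
from h import *
p=px2w('top0',[(339,179),(348,213),(349,221),(360,261)],.058);print(p)
b=p[0];print(np.linalg.norm(p-b,axis=1))
print(px2w('top0',[(318,165),(354,161),(356,199),(320,202)],.01))
print(w2px('top0',manip.sense()['eef_pos']))
d=cv2.imread('pics/top0.png')[140:280,280:420];cv2.imwrite('pics/c0.png',cv2.resize(d,None,fx=4,fy=4,interpolation=cv2.INTER_CUBIC))"
```

```text
[[ 0.59568491 -0.2036604   0.058     ]
 [ 0.51645158 -0.22275422  0.058     ]
 [ 0.49805819 -0.224662    0.058     ]
 [ 0.40719972 -0.24789202  0.058     ]]
[0.         0.0815015  0.09986012 0.19360554]
[[ 0.64041179 -0.15930526  0.01      ]
 [ 0.65065426 -0.24726667  0.01      ]
 [ 0.5569008  -0.24963027  0.01      ]
 [ 0.54958874 -0.16292284  0.01      ]]
[[-12.16847553 329.97869573]]
```

View pics/c0.png

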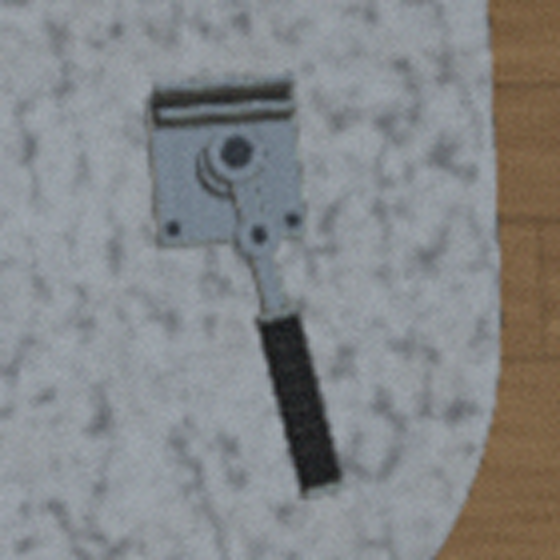

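```bash
python3 -c "
from h import *
from scipy.spatial.transform import Rotation as Ro
g=px2w('top0',[(349.75,219.5),(360.25,261.25)],.058);k=px2w('top0',[(345,198.75)],.058)[0];b=px2w('top0',[(339.25,178)],.066)[0]
print(b,k,g);d=g[1]-g[0];print('grip ang',np.arctan2(d[1],-d[0]),'head',np.arctan2(k[1]-b[1],b[0]-k[0]),np.linalg.norm(k-b))
e=px2w('top0',[(318.75,163.75),(320,201.25),(353,161.25),(355.5,200),],.01);print(e)
for i in(0,2):
  v=e[i+1]-e[i];print('foot -x ang',np.arctan2(v[1],-v[0]))
v=e[3]-e[1];print('foot -y',np.arctan2(v[0],-v[1]))
q=manip.sense()['eef_rot'];print(Ro.from_quat(q,scalar_first=True).as_matrix().round(3),manip.tip_extent)"
```

```text
[ 0.59633902 -0.2032902   0.066     ] [ 0.54944252 -0.21655443  0.058     ] [[ 0.50149767 -0.22645287  0.058     ]
 [ 0.40663456 -0.24844873  0.058     ]]
grip ang -0.22784315423357576 head -0.2756406502578544 0.04938847412215903
[[ 0.6435301  -0.16117004  0.01      ]
 [ 0.55140551 -0.16294589  0.01      ]
 [ 0.65001836 -0.24479984  0.01      ]
 [ 0.55446844 -0.24836155  0.01      ]]
foot -x ang -0.019274296809195447
foot -x ang -0.037258632029461794
foot -y 0.03584380469757632
[[-0.001  0.446  0.895]
 [-0.001  0.895 -0.446]
 [-1.    -0.002 -0.   ]] 0.014
```

Request:
{"op": "arm_command", "data": {"steps": [{"rx":-0.116,"hand":0},{"rx":-0.116,"hand":0},{"rx":-0.116,"hand":0},{"rx":-0.116,"hand":0},{"dy":-45,"dz":12},{"dy":-45,"dz":12},{"dy":-45,"dz":12},{"dy":-45,"dz":12},{"dy":-45,"dz":12},{"dy":-45,"dz":12},{"dy":-45,"dz":12},{"dy":-45,"dz":12}], "force": 20}}

```text
validation failed for argument at $.st...
```

Request:
{"op": "arm_command", "data": {"steps": [{"hand":0,"dx":0,"dy":0,"dz":0,"rx":-0.116,"ry":0,"rz":0},{"hand":0,"dx":0,"dy":0,"dz":0,"rx":-0.116,"ry":0,"rz":0}], "force": 20}}

```text
time: 0.3
eef_pos: [0.2554, 0.5138, 0.2265]
eef_rot: [0.702, 0.077, 0.703, -0.08]
force: [0.3, 0.1, 0.1]
opening: 0.842
```

Request:
{"op": "arm_command", "data": {"steps": [{"hand":0,"dx":0,"dy":0,"dz":0,"rx":-0.116,"ry":0,"rz":0},{"hand":0,"dx":0,"dy":0,"dz":0,"rx":-0.11,"ry":0,"rz":0},{"hand":0,"dx":0,"dy":-45,"dz":12,"rx":0,"ry":0,"rz":0},{"hand":0,"dx":0,"dy":-45,"dz":12,"rx":0,"ry":0,"rz":0},{"hand":0,"dx":0,"dy":-45,"dz":12,"rx":0,"ry":0,"rz":0},{"hand":0,"dx":0,"dy":-45,"dz":12,"rx":0,"ry":0,"rz":0},{"hand":0,"dx":0,"dy":-45,"dz":12,"rx":0,"ry":0,"rz":0},{"hand":0,"dx":0,"dy":-45,"dz":12,"rx":0,"ry":0,"rz":0},{"hand":0,"dx":0,"dy":-45,"dz":12,"rx":0,"ry":0,"rz":0},{"hand":0,"dx":0,"dy":-45,"dz":12,"rx":0,"ry":0,"rz":0}]}}

```text
time: 1.3
eef_pos: [0.3565, 0.1459, 0.2222]
eef_rot: [0.704, -0.013, 0.71, 0.007]
force: [0.8, 0.2, 0.8]
opening: 0.008
```

Request:
{"op": "arm_command", "data": {"steps": [{"hand":0,"dx":0,"dy":-46,"dz":9,"rx":0,"ry":0,"rz":0},{"hand":0,"dx":0,"dy":-46,"dz":9,"rx":0,"ry":0,"rz":0},{"hand":0,"dx":0,"dy":-46,"dz":9,"rx":0,"ry":0,"rz":0},{"hand":0,"dx":0,"dy":-46,"dz":9,"rx":0,"ry":0,"rz":0},{"hand":0,"dx":0,"dy":-46,"dz":9,"rx":0,"ry":0,"rz":0},{"hand":0,"dx":0,"dy":-46,"dz":9,"rx":0,"ry":0,"rz":0},{"hand":0,"dx":0,"dy":-46,"dz":9,"rx":0,"ry":0,"rz":0},{"hand":0,"dx":0,"dy":-46,"dz":9,"rx":0,"ry":0,"rz":0},{"hand":0,"dx":0,"dy":-46,"dz":9,"rx":0,"ry":0,"rz":0},{"hand":0,"dx":0,"dy":-46,"dz":9,"rx":0,"ry":0,"rz":0},{"hand":0,"dx":0,"dy":0,"dz":0,"rx":0,"ry":0,"rz":0}]}}

```text
time: 2.4
eef_pos: [0.4565, -0.3354, 0.2206]
eef_rot: [0.704, -0.009, 0.71, 0.005]
force: [0.0, 0.5, -0.2]
opening: 0.008
```

Request:
{"op": "arm_command", "data": {"steps": [{"hand":0,"dx":45,"dy":0,"dz":0,"rx":0,"ry":0,"rz":0},{"hand":0,"dx":45,"dy":0,"dz":0,"rx":0,"ry":0,"rz":0},{"hand":0,"dx":45,"dy":0,"dz":0,"rx":0,"ry":0,"rz":0},{"hand":0,"dx":30,"dy":0,"dz":0,"rx":0,"ry":0,"rz":0},{"hand":0,"dx":10,"dy":0,"dz":0,"rx":0,"ry":0,"rz":0},{"hand":0,"dx":0,"dy":0,"dz":0,"rx":0,"ry":0,"rz":0}]}}

```text
time: 3.0
eef_pos: [0.455, -0.3353, 0.0404]
eef_rot: [0.704, -0.008, 0.71, 0.005]
force: [0.6, -0.4, 0.5]
opening: 0.005
```

```bash
python3 -c "
from h import *
snap('top','top1');d=cv2.imread('pics/top1.png')[140:280,280:420];cv2.imwrite('pics/c1.png',cv2.resize(d,None,fx=4,fy=4,interpolation=cv2.INTER_CUBIC));print(manip.sense()['eef_pos'],manip.sense()['q'])"
```

```text
[ 0.45539053 -0.3357398   0.04139509] [-0.84393936  0.35650467  1.75948508 -0.01028047  1.02614768 -2.42734914]
```

View pics/c1.png

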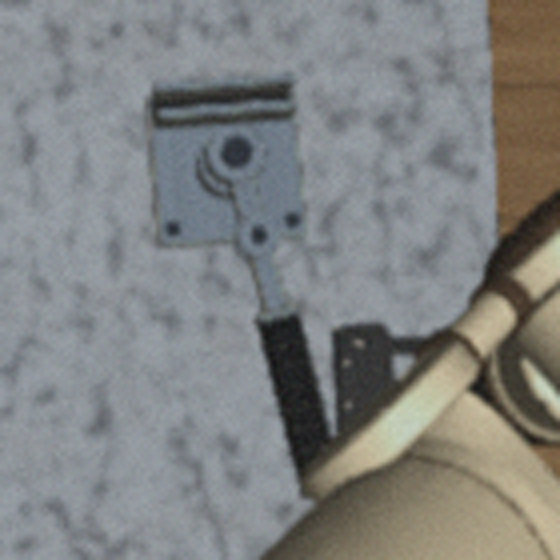

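The gripper is down, clear of the grip on its -y side, and the wrench hasn't moved.

Request:
{"op": "arm_command", "data": {"steps": [{"hand":0,"dx":3,"dy":25,"dz":-3,"rx":0,"ry":0,"rz":0},{"hand":0,"dx":2,"dy":25,"dz":-2,"rx":0,"ry":0,"rz":0},{"hand":0,"dx":0,"dy":10,"dz":0,"rx":0,"ry":0,"rz":0},{"hand":0,"dx":0,"dy":8,"dz":0,"rx":0,"ry":0,"rz":0},{"hand":0,"dx":0,"dy":8,"dz":0,"rx":0,"ry":0,"rz":0},{"hand":0,"dx":0,"dy":8,"dz":0,"rx":0,"ry":0,"rz":0},{"hand":0,"dx":0,"dy":8,"dz":0,"rx":0,"ry":0,"rz":0}]}}

```text
time: 3.75
eef_pos: [0.4555, -0.2494, 0.0473]
eef_rot: [0.71, -0.015, 0.704, -0.002]
force: [-1.0, -2.8, 0.0]
opening: 0.001
```

Request:
{"op": "arm_command", "data": {"steps": [{"hand":0,"dx":3,"dy":7,"dz":0,"rx":0,"ry":0,"rz":0},{"hand":0,"dx":3,"dy":7,"dz":0,"rx":0,"ry":0,"rz":0},{"hand":0,"dx":3,"dy":7,"dz":0,"rx":0,"ry":0,"rz":0}]}}

```text
time: 4.05
eef_pos: [0.4565, -0.2288, 0.0387]
eef_rot: [0.711, -0.016, 0.703, -0.004]
force: [0.6, -3.0, 2.4]
opening: 0.006
```

Request:
{"op": "arm_command", "data": {"steps": [{"hand":0,"dx":0,"dy":5,"dz":-1,"rx":0,"ry":0,"rz":0},{"hand":0,"dx":0,"dy":5,"dz":-1,"rx":0,"ry":0,"rz":0},{"hand":0,"dx":0,"dy":4,"dz":-1,"rx":0,"ry":0,"rz":0}]}}

```text
time: 4.35
eef_pos: [0.4538, -0.2134, 0.0378]
eef_rot: [0.712, -0.015, 0.702, -0.004]
force: [1.1, -3.6, -0.6]
opening: 0.004
```

Request:
{"op": "arm_command", "data": {"steps": [{"hand":0,"dx":0,"dy":3,"dz":0,"rx":0,"ry":0,"rz":0},{"hand":0,"dx":0,"dy":3,"dz":0,"rx":0,"ry":0,"rz":0}]}}

```text
time: 4.55
eef_pos: [0.4542, -0.2107, 0.0385]
eef_rot: [0.712, -0.019, 0.702, -0.006]
force: [-0.5, -10.1, -3.7]
opening: 0.005
```

The force jumped from 3 N to 10 N, so the bolt is tight at about y = -0.211. Folding next, aiming for about 24 mm.

Request:
{"op": "arm_command", "data": {"steps": [{"hand":0,"dx":0,"dy":4,"dz":0,"rx":0,"ry":0,"rz":0},{"hand":0,"dx":0,"dy":4,"dz":0,"rx":0,"ry":0,"rz":0},{"hand":0,"dx":0,"dy":4,"dz":0,"rx":0,"ry":0,"rz":0},{"hand":0,"dx":0,"dy":4,"dz":0,"rx":0,"ry":0,"rz":0}]}}

```text
time: 4.95
eef_pos: [0.4546, -0.2033, 0.0389]
eef_rot: [0.713, -0.026, 0.7, -0.013]
force: [0.6, -11.9, -4.1]
opening: 0.007
```

Request:
{"op": "arm_command", "data": {"steps": [{"hand":0,"dx":0,"dy":5,"dz":0,"rx":0,"ry":0,"rz":0},{"hand":0,"dx":0,"dy":5,"dz":0,"rx":0,"ry":0,"rz":0},{"hand":0,"dx":0,"dy":5,"dz":0,"rx":0,"ry":0,"rz":0}]}}

```text
time: 5.25
eef_pos: [0.4556, -0.1953, 0.0393]
eef_rot: [0.715, -0.031, 0.699, -0.018]
force: [1.2, -11.3, -4.6]
opening: 0.002
```

```bash
python3 -c "
from h import *
snap('top','top2');d=cv2.imread('pics/top2.png')[140:280,280:420];cv2.imwrite('pics/c2.png',cv2.resize(d,None,fx=4,fy=4,interpolation=cv2.INTER_CUBIC));print(manip.sense()['eef_pos'],manip.sense()['force'])"
```

```text
[ 0.45560804 -0.19477897  0.03922115] [  1.50169945 -11.42724858  -3.31611816]
```

View pics/c2.png

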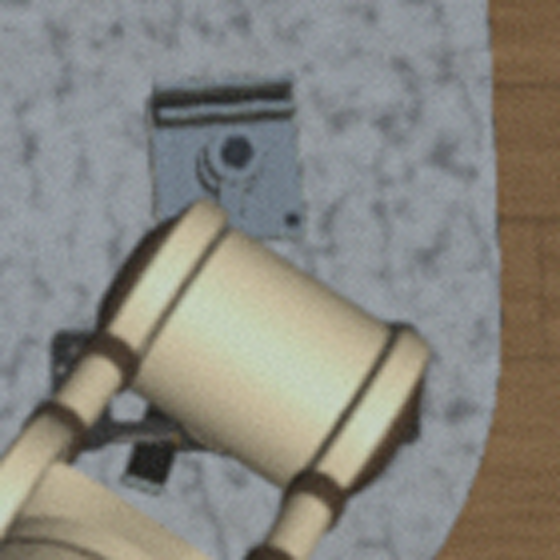

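```bash
python3 -c "
from h import *
b=np.array([.596,-.2035])
for th in(.14,.17):
  k=b+.05*np.array([-np.cos(th),np.sin(th)])
  for p in [(144,487),(150,487)]:
    e=px2w('top2',[(280+p[0]/4,140+p[1]/4)],.054)[0][:2];v=e-k
    print(th,e,np.linalg.norm(v),'fold',np.arctan2(v[1],-v[0])-th)"
```

```text
0.14 [ 0.40602468 -0.14874328] 0.1483683496093101 fold 0.18787650293162578
0.14 [ 0.4060175  -0.15213153] 0.14731900260367772 fold 0.16608492751618753
0.17 [ 0.40602468 -0.14874328] 0.1481177044592148 fold 0.1479005844040552
0.17 [ 0.4060175  -0.15213153] 0.14710071908653935 fold 0.12600420142883315
```

Measured fold is about 0.15, which matches the 16 mm of travel. About 10 mm more to go.

Request:
{"op": "arm_command", "data": {"steps": [{"hand":0,"dx":0,"dy":5,"dz":0,"rx":0,"ry":0,"rz":0},{"hand":0,"dx":0,"dy":5,"dz":0,"rx":0,"ry":0,"rz":0},{"hand":0,"dx":0,"dy":5,"dz":0,"rx":0,"ry":0,"rz":0},{"hand":0,"dx":0,"dy":5,"dz":0,"rx":0,"ry":0,"rz":0}]}}

```text
time: 5.7
eef_pos: [0.4574, -0.1845, 0.0401]
eef_rot: [0.717, -0.039, 0.696, -0.025]
force: [0.4, -12.2, -2.4]
opening: 0.006
```

Request:
{"op": "arm_command", "data": {"steps": [{"hand":0,"dx":0,"dy":-15,"dz":0,"rx":0,"ry":0,"rz":0},{"hand":0,"dx":0,"dy":-30,"dz":0,"rx":0,"ry":0,"rz":0},{"hand":0,"dx":0,"dy":-30,"dz":0,"rx":0,"ry":0,"rz":0},{"hand":0,"dx":-40,"dy":-20,"dz":0,"rx":0,"ry":0,"rz":0},{"hand":0,"dx":-45,"dy":-30,"dz":-10,"rx":0,"ry":0,"rz":0},{"hand":0,"dx":-45,"dy":-30,"dz":-10,"rx":0,"ry":0,"rz":0},{"hand":0,"dx":-40,"dy":-40,"dz":-10,"rx":0,"ry":0,"rz":0},{"hand":0,"dx":0,"dy":-40,"dz":-10,"rx":0,"ry":0,"rz":0},{"hand":0,"dx":0,"dy":0,"dz":0,"rx":0,"ry":0,"rz":0},{"hand":0,"dx":0,"dy":0,"dz":0,"rx":0,"ry":0,"rz":0}]}}

```text
time: 6.7
eef_pos: [0.4118, -0.4026, 0.2179]
eef_rot: [0.712, -0.032, 0.701, -0.017]
force: [0.4, 0.5, -0.2]
opening: 0.004
```

```bash
python3 -c "
from h import *
snap('top','top3');d=cv2.imread('pics/top3.png')[140:280,280:420];cv2.imwrite('pics/c3.png',cv2.resize(d,None,fx=4,fy=4,interpolation=cv2.INTER_CUBIC));print(manip.sense()['eef_pos'],manip.sense()['force'])
a,b=[cv2.imread('pics/top%d.png'%i)[130:230,150:225].astype(int) for i in(0,3)];print('spanner diff',abs(a-b).mean(),abs(a-b).max())"
```

```text
[ 0.41166445 -0.40225485  0.21742799] [-0.48357345  0.47354584 -0.37915452]
spanner diff 3.683822222222222 18
```

View pics/c3.png

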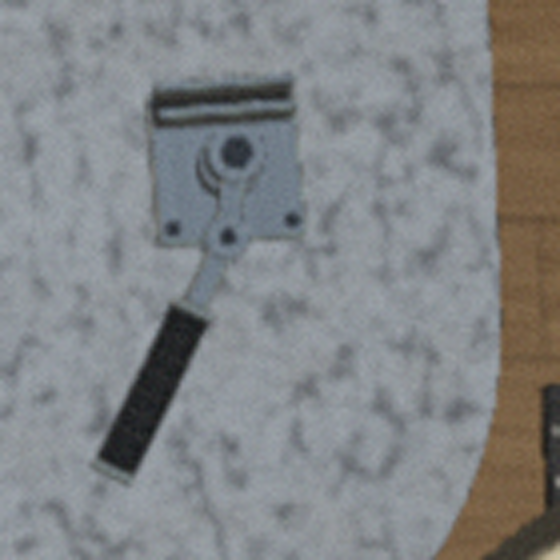

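```bash
python3 -c "
from h import *
f=lambda x,y:(280+x/4,140+y/4)
k=px2w('top3',[f(228,236)],.058)[0];g=px2w('top3',[f(188,311),f(115,472)],.058);b=np.array([.596,-.2035])
d=g[1]-g[0];a=np.arctan2(d[1],-d[0]);d2=g[1]-k;h=np.arctan2(k[1]-b[1],b[0]-k[0])
print(a,np.arctan2(d2[1],-d2[0]),np.linalg.norm(d2),'head',h,np.linalg.norm(k[:2]-b),'fold',a-h)"
```

```text
0.43406044298468166 0.4555985164831971 0.14980341776222159 head 0.11370360422646285 0.04745394107386024 fold 0.3203568387582188
```

Fold comes out at 0.27 from the change since the start, 0.32 directly; both are inside 0.12–0.45. The head turned about 0.39–0.41, which puts it at the stop. The spanner crop hasn't changed, and the arm is clear.

```bash
python3 -c "
from workcell import manip
print(manip.sense()['qd'].round(3) if hasattr(manip.sense()['qd'],'round') else manip.sense()['qd']);print(manip.job_done())"
```

```text
[ 0.024 -0.004  0.025 -0.002 -0.005  0.006]
the job is handed in; nothing more can be done
None
```

I tightened the click wrench's bolt and folded its handle by roughly 15 to 18 degrees. I then backed the arm clear and handed the job in at about 7 s of the 35 s allowed; no verdict was reported. I pushed sideways on the grip with the closed fingers.

- **Bolt tight:** The push force rose from about 3 N to 10 N when the bolt came tight. The last picture shows the head turned about 0.39 rad, from an estimated start of 0.49. That puts it near 0.88 rad; the rise in force suggests it reached the stop at 0.90.
- **Handle fold:** Two readings of the last picture disagree slightly. The change since the start gives about 0.27 rad, which I trust more, and the direct angle gives 0.32 rad. Both are inside 0.12 to 0.45.
- **Ring spanner:** The image around it differs from the first picture only by noise, so I take it as not moved.
- **Arm:** It ended 0.22 m above the worktop, off to the right, with about 0.8 N on the force sensor, so it was touching nothing.

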